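# Pump up the marker sprayer's air tank

### The job

Charge the air tank with the green knob for the marker sprayer: push its plunger down with the fingertips, full strokes one after another, letting it spring all the way up each time, until its orange indicator pin stands fully out; then let the plunger up and leave it. Only push: lift nothing, do not touch the indicator pins, and leave the purple-knobbed tank and everything else on the table where it is.

Things in the scene. Friction and masses are not known exactly. Their poses are not given: they have to be found in the camera images.
- green_tank: hand-pumped white air tank with a green knob (the one to pump): clamped to the table, lying cylinder 84 mm across and 150 mm long along its x on two feet 100 mm wide, top of the shell 92 mm up. Origin: on the table under its middle, z up. Pump neck at x = -35 mm, the pin comes out of a brass socket in the +x end face, level, 50 mm up (tank frame, socket face at x = 83 mm)
- green_knob (a point): centre of the top face of the green plunger knob (48 mm across, 16 mm thick); 152 mm above the table when up, 128 mm when fully pressed
- green_plunger (a joint): green plunger, metres pressed: 0 = up, 0.024 = bottomed on a hard stop. The spring pushes back with about 4.5 N at the top and 11 N at the bottom (a few newtons more while it drives the pin) and returns it to 0 within about half a second once let go
- green_pin_end (a point): centre of the outer end of the orange indicator pin of the green tank (head 20 mm across, 6 mm thick), 50 mm above the table; 6 mm beyond the socket when in, 46 mm when fully out, along the tank's +x
- green_pin (a joint): indicator pin of the green tank, metres out: 0 = in, 0.040 = fully out. A full stroke (plunger bottomed, then let all the way up) moves it out by up to 8 mm (the first up to about 10 mm) on the way down; it stays where it is by itself. Short strokes move it less or not at all. Starts anywhere between 0 and 0.018; at 0.040 further strokes do nothing
- purple_tank: hand-pumped white air tank with a purple knob (to be left alone): clamped to the table, lying cylinder 84 mm across and 150 mm long along its x on two feet 100 mm wide, top of the shell 92 mm up. Origin: on the table under its middle, z up. Pump neck at x = -35 mm, the pin comes out of a brass socket in the +x end face, level, 50 mm up (tank frame, socket face at x = 83 mm)
- purple_knob (a point): centre of the top face of the purple plunger knob (48 mm across, 16 mm thick); 152 mm above the table when up, 128 mm when fully pressed
- purple_plunger (a joint): purple plunger, metres pressed: 0 = up, 0.024 = bottomed on a hard stop. The spring pushes back with about 4.5 N at the top and 11 N at the bottom (a few newtons more while it drives the pin) and returns it to 0 within about half a second once let go
- purple_pin_end (a point): centre of the outer end of the orange indicator pin of the purple tank (head 20 mm across, 6 mm thick), 50 mm above the table; 6 mm beyond the socket when in, 46 mm when fully out, along the tank's +x
- purple_pin (a joint): indicator pin of the purple tank, metres out: 0 = in, 0.040 = fully out. A full stroke (plunger bottomed, then let all the way up) moves it out by up to 8 mm (the first up to about 10 mm) on the way down; it stays where it is by itself. Short strokes move it less or not at all. Starts anywhere between 0 and 0.018; at 0.040 further strokes do nothing
- tape: bystander: roll of cream paper tape lying flat, 96 mm across, 24 mm high; origin at its underside
- marker: bystander: black marker pen with a green cap lying down, 142 mm long, 20 mm thick; origin at its underside
- pen_mug: bystander: blue mug with pens, 80 mm across, 90 mm high, pens to 155 mm; origin at its underside
- bottle: bystander: clear closed bottle with a green cap, 64 mm across, 160 mm high; origin at its underside
- paint_jar: bystander: red paint jar with white lid, 66 mm across, 75 mm high; origin at its underside
- glue_stick: bystander: standing yellow glue stick, 28 mm across, 90 mm high; origin at its underside
- stapler: bystander: black stapler, 130 x 36 mm, 48 mm high; origin at its underside
There are look-alikes about, which are no part of the job. What is shaped like the green_tank but turquoise is not meant.

How it is judged:
By the outcome, as a careful person would: the job done as asked, in the order asked, and still so for the second after the job is handed in, with the robot touching nothing.
It also fails if it takes over 64 s, if anything falls off the work surface, if the arm or the gripper's body presses on something with over 40 N, if the wrist force passes 120 N, or if a joint passes its speed limit or range.

### The arm

A 6-joint arm with a two-finger parallel gripper is mounted at the origin on the work surface. World frame = base frame: x ahead of the robot, y to its left, z up, the work surface at z = 0. Lengths are in m, angles in rad, forces in N, time in s.
With the tool pointing down it reaches from about 0.35 to 1 m from the base axis. Payload 7.1 kg.
Tool frame: the origin (TCP) lies between the finger pads; the fingertips stand 22 mm ahead of it and the grasp point (between the pads) lies 3 mm ahead of it; x points along the fingers, y is the direction in which the jaws open and shut, and the axes are right-handed (so a half turn about x gives the same grasp; the last joint's range is limited). The gripper opens to 85 mm and grips with 20 to 120 N. Pads are 22 mm wide; open, the fingers measure 114 mm over their backs; the gripper's body (76 mm by 85 mm) begins 54 mm behind the grasp point. The pads swing forward as they close: fully open they stand 13 mm farther back than shut.
Start: joints at [1.146, 0.423, 1.63, -0, 1.089, -0.019], TCP at [0.247, 0.574, 0.253] pointing down, gripper open.
Joint ranges: [-3, 3], [-0.9, 2.11], [0.09, 2.58], [-1.31, 4.45], [0.11, 2.69], [-2.54, 2.54]. Speed limits (rad/s): [2.39, 2.39, 3.01, 3.14, 3.14, 3.14].

### API

Orientations are given as a rotation vector (axis times angle).
In Python, from rig import manip gives the robot as it stands. The module is installed in compiled form; this text tells all that it offers. Calls block until the motion is done:
- manip.move_to(position, orientation): joint-space move of the TCP to a pose.
- manip.servo_line(position, orientation=None, rate=0.15): straight line of the TCP; orientation=None keeps the orientation; rate is the mean speed in m/s.
- manip.set_joints(angles): joint-space move.
- manip.command_gripper(opening, f_grip=None): finger opening in m; f_grip is the grip in N (None keeps the last); returns when the fingers have stopped.
- manip.hold(seconds).
- manip.solve_ik(position, orientation): joint angles nearest the present ones, or None.
- manip.camera(name): name is "side" or "top" or "wrist"; returns a dict with "image" (480x640x3 uint8, red, green, blue), "fx", "fy", "cx", "cy" (pixels), "cam_to_world" (4x4, takes a point from camera to world coordinates); the wrist camera has in their place "mount" (4x4, takes a point from camera to tool coordinates, whose origin is the TCP and whose axes are the tool frame's). Camera axes: x right, y down, z forward; pixel columns grow to the right and rows downward; lengths in m; the calibration is good to about 2 mm. A picture is of the moment at which its call begins: read the wrist's pose just before it. There is no depth.
A pose or a line that the arm cannot do raises manip.IKError and nothing moves.
- manip.sign_off(): hands the job in, once; it reports no verdict.
Readings, each from a call of its own:
- manip.get_time(): time.
- manip.get_joint_positions(): joint angles.
- manip.get_joint_vel(): joint speeds.
- manip.get_tau(): joint torques, N m.
- manip.get_position(): TCP position.
- manip.get_ee_rot(): TCP orientation.
- manip.get_contact_force(): force on the tool from outside, world axes, zero at the start.
- manip.get_torque(): the same for the moment, N m.
- manip.get_width(): finger opening in m.
Only numpy, scipy, OpenCV 4.12 (cv2) and the standard library are available. Lean on these libraries where they do the work, as an engineer would, in place of code of your own. Each camera call takes 0.05 s, during which the arm holds its last target.

## Working session

There is one attempt and no reset: what is moved stays moved. The work goes in short steps, each a Python script; the robot and the scene stay as the last script left them, time stands still between calls to the robot, and variables do not carry over. Pictures are saved under pics/ and viewed, and the job is handed in when it is done.

```bash
mkdir -p pics; python3 - <<'E'
from rig import manip
import cv2,pickle
d={}
for n in("side","top","wrist"):
    c=manip.camera(n);d[n]=c;cv2.imwrite(f"pics/{n}0.png",c["image"][:,:,::-1])
pickle.dump(d,open("c0.pkl","wb"))
print(manip.get_time(),manip.get_position(),manip.get_ee_rot(),manip.get_width())
E
```

```text
0.15 [0.2465523  0.57387227 0.25269888] [ 0.31743011  1.54749837 -0.31931029] 0.08535715064185513
```

View pics/top0.png

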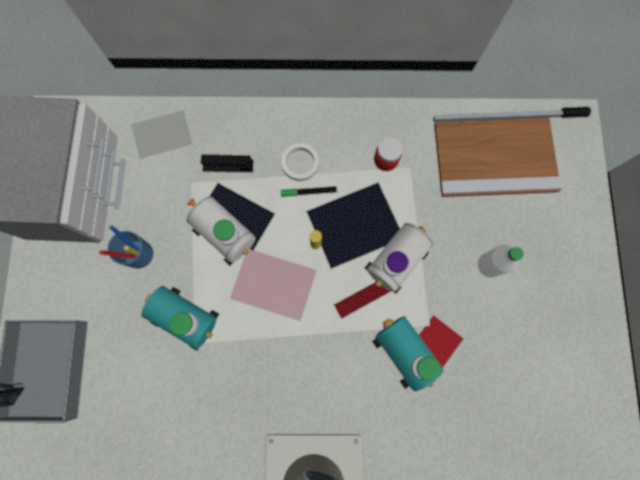

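View pics/side0.png

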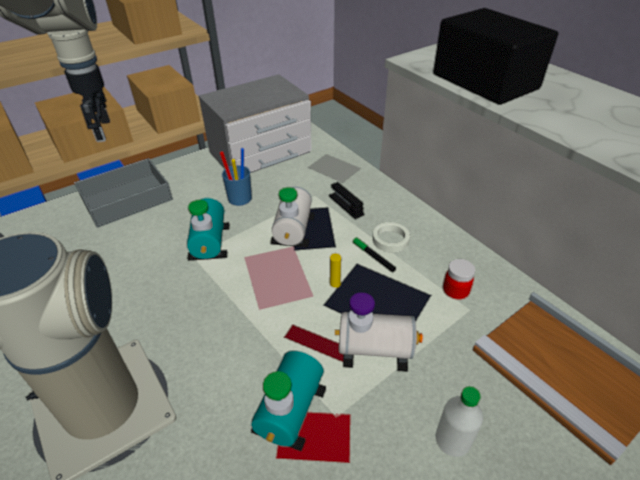

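```bash
python3 - <<'E'
import cv2,pickle,numpy as np
d=pickle.load(open("c0.pkl","rb"))
t=d["top"]["image"][170:290,150:290,::-1];s=d["side"]["image"][170:260,250:370,::-1]
cv2.imwrite("pics/t0c.png",cv2.resize(t,None,fx=5,fy=5,interpolation=2));cv2.imwrite("pics/s0c.png",cv2.resize(s,None,fx=6,fy=6,interpolation=2))
np.set_printoptions(precision=4,suppress=True)
for n in("top","side"):print(n,d[n]["cam_to_world"],[d[n][k] for k in("fx","fy","cx","cy")])
print(d["wrist"]["mount"],d["wrist"]["fx"])
E
```

```text
top [[ 0.0059 -0.9779  0.209   0.316 ]
 [-1.     -0.0067 -0.0034 -0.0031]
 [ 0.0047 -0.209  -0.9779  1.1319]
 [ 0.      0.      0.      1.    ]] [466.7480993503866, 466.7480993503866, 317.2634280137543, 240.28241789417083]
side [[ 0.8208 -0.3937  0.414   0.0931]
 [-0.5712 -0.555   0.6048 -0.6096]
 [-0.0083 -0.7328 -0.6804  0.8345]
 [ 0.      0.      0.      1.    ]] [469.6223327400942, 469.6223327400942, 319.95792869441016, 243.76079049929913]
[[-0.0007 -0.2928  0.9562 -0.1216]
 [ 1.     -0.0003  0.0006 -0.0009]
 [ 0.0001  0.9562  0.2928 -0.0747]
 [ 0.      0.      0.      1.    ]] 341.17539287164817
```

View pics/t0c.png

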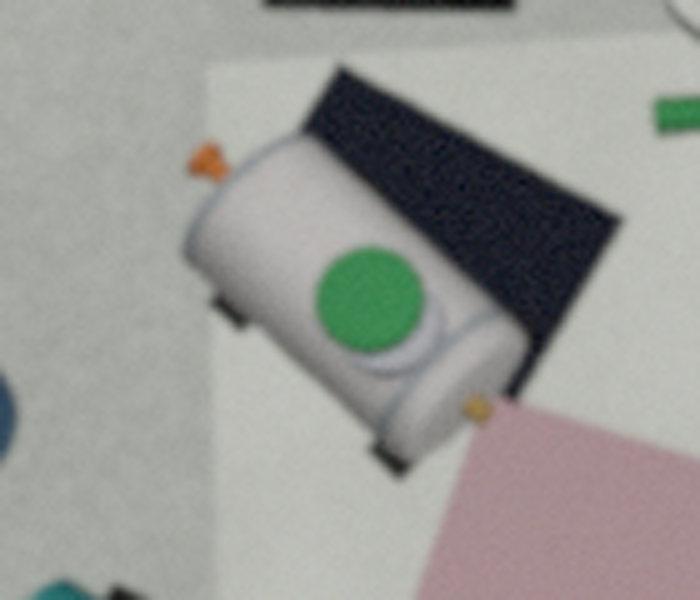

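View pics/s0c.png

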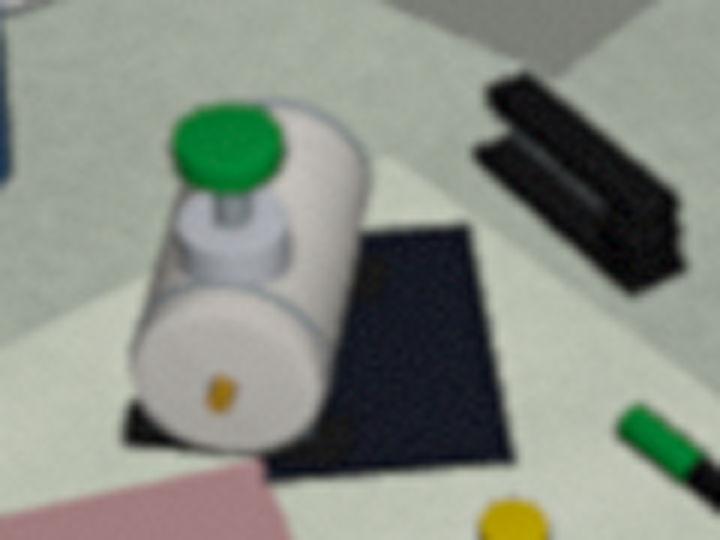

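View pics/wrist0.png

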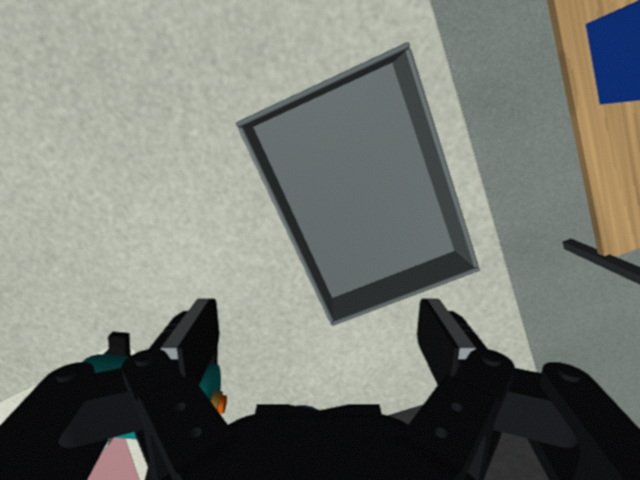

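```bash
cat > h.py <<'E'
import numpy as np,pickle
def ray(c,u,v):
    T=c["cam_to_world"];r=T[:3,:3]@np.array([(u-c["cx"])/c["fx"],(v-c["cy"])/c["fy"],1]);return T[:3,3],r
def atz(c,u,v,z):
    o,r=ray(c,u,v);return o+r*(z-o[2])/r[2]
def proj(c,p):
    T=c["cam_to_world"];q=T[:3,:3].T@(np.array(p)-T[:3,3]);return c["fx"]*q[0]/q[2]+c["cx"],c["fy"]*q[1]/q[2]+c["cy"]
E
python3 - <<'E'
from h import *
np.set_printoptions(precision=4,suppress=True)
d=pickle.load(open("c0.pkl","rb"))
t,s=d["top"],d["side"]
k=atz(t,224,229.8,.152);k2=atz(s,287.9,192.5,.152)
e=atz(t,150+203/5,170+160/5,.05);b=atz(t,150+478/5,170+408/5,.05)
print(k,k2,e,b)
a=(e-b)[:2];a/=np.linalg.norm(a);print("axis",a,np.arctan2(a[1],a[0]),"pin out",(e-k)[:2]@a-.035-.083-.006, (e-k2)[:2]@a-.124)
E
```

```text
[0.5471 0.1946 0.152 ] [0.5492 0.1918 0.152 ] [0.6394 0.2988 0.05  ] [0.5188 0.1618 0.05  ]
axis [0.6608 0.7505] 0.8488661147823778 pin out 0.015233196213885516 0.015902204240846596
```

```bash
cat >> h.py <<'E'
from scipy.spatial.transform import Rotation as R
A=0.849
def ori(s):
    a=np.array([np.cos(A),np.sin(A),0]);x=np.array([0,0,-1.]);y=s*a;z=np.cross(x,y)
    return R.from_matrix(np.c_[x,y,z]).as_rotvec()
def snap(manip,name):
    import cv2
    p,r=manip.get_position(),manip.get_ee_rot();c=manip.camera("wrist")
    W=np.eye(4);W[:3,:3]=R.from_rotvec(r).as_matrix();W[:3,3]=p
    c["cam_to_world"]=W@c["mount"];pickle.dump(c,open(name+".pkl","wb"));cv2.imwrite(f"pics/{name}.png",c["image"][:,:,::-1]);return c
E
python3 - <<'E'
from h import *
from rig import manip
np.set_printoptions(precision=4,suppress=True)
P=[.548,.1932,.25]
q=[(s,manip.solve_ik(P,ori(s))) for s in(1,-1)]
print(q)
j=np.array(manip.get_joint_positions())
q=[x for x in q if x[1] is not None]
s,_=min(q,key=lambda x:np.abs(np.array(x[1])-j).max());print(s)
manip.command_gripper(0)
manip.move_to(P,ori(s))
print(manip.get_time(),manip.get_position(),manip.get_width(),manip.get_contact_force())
snap(manip,"w1")
E
```

```text
[(1, array([ 0.3185,  0.363 ,  1.732 , -0.    ,  1.0466, -0.5305])), (-1, None)]
1
2.6833 [0.5478 0.1941 0.25  ] -4.04421333663231e-05 [ 0.1753 -0.0097 -0.1148]
```

View pics/w1.png

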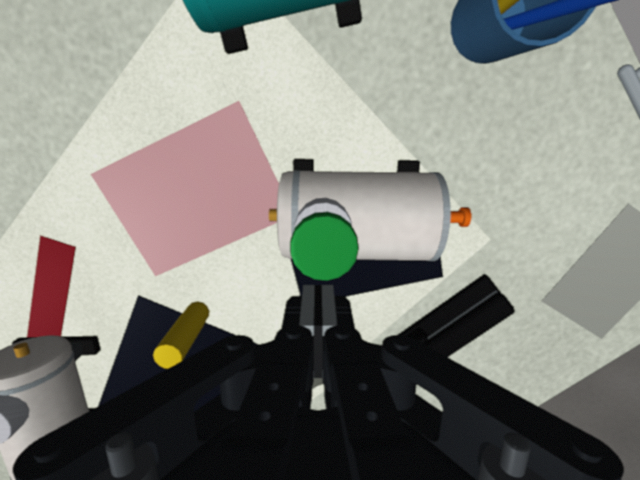

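```bash
python3 - <<'E'
from h import *
np.set_printoptions(precision=4,suppress=True)
c=pickle.load(open("w1.pkl","rb"))
k=atz(c,323.5,247,.152);e=atz(c,470.5,217,.05);v=atz(c,270,215.5,.05)
a=(e-v)[:2];print(k,e,v,np.arctan2(a[1],a[0]));a/=np.linalg.norm(a);print((e-k)[:2]@a-.124)
print(atz(c,323.5,247,.150),proj(c,[.548,.1932,.228]))
E
```

```text
[0.5491 0.1972 0.152 ] [0.6467 0.3031 0.05  ] [0.5176 0.1584 0.05  ] 0.8421565688485481
0.01996803866867214
[0.5496 0.1968 0.15  ] (np.float64(318.1569508704079), np.float64(302.26841882575553))
```

```bash
python3 - <<'E'
from h import *
from rig import manip
np.set_printoptions(precision=3,suppress=True)
X,Y=.5482,.1948
manip.servo_line([X,Y,.185],ori(1),rate=.12)
for z in [.180,.176,.173,.170,.165,.160,.156,.153,.151,.150,.149,.148,.147,.146]:
    manip.servo_line([X,Y,z],rate=.06)
    f=manip.get_contact_force();print(round(z,4),manip.get_position(),f)
    if f[2]>22: break
snap(manip,"w2")
manip.servo_line([X,Y,.185],rate=.12)
print(manip.get_time(),manip.get_contact_force())
manip.hold(.4);snap(manip,"w3")
E
```

```text
0.18 [0.548 0.195 0.18 ] [-0.24  -0.148  0.42 ]
0.176 [0.548 0.195 0.176] [ 0.145 -0.413  0.45 ]
0.173 [0.549 0.195 0.173] [0.874 0.358 3.731]
0.17 [0.549 0.195 0.17 ] [1.526 0.225 4.677]
0.165 [0.549 0.195 0.165] [-0.042 -0.686  5.774]
0.16 [0.549 0.195 0.161] [0.39  0.351 6.916]
0.156 [0.549 0.195 0.157] [ 0.306 -0.283  8.269]
0.153 [0.549 0.195 0.154] [-0.706 -0.698  8.139]
0.151 [0.549 0.195 0.152] [-0.806 -0.951  9.841]
0.15 [0.549 0.195 0.151] [-0.543 -0.935 10.642]
0.149 [0.549 0.195 0.15 ] [-1.278 -0.852 10.589]
0.148 [0.549 0.195 0.15 ] [-3.965 -1.683 18.014]
0.147 [0.549 0.195 0.15 ] [-6.656 -2.297 26.566]
7.1917 [ 0.032 -0.785  0.211]
```

View pics/w2.png

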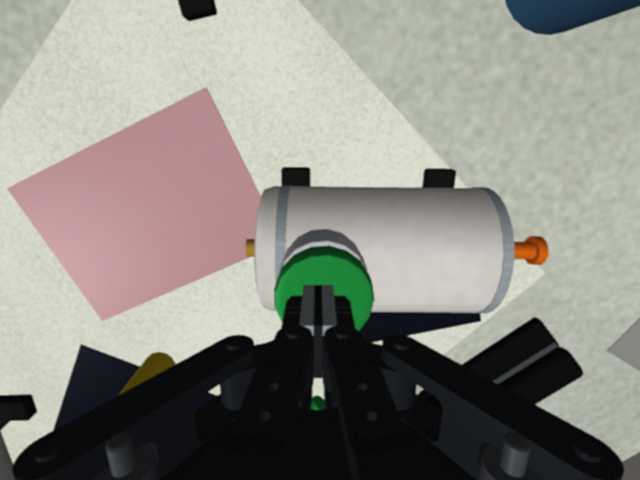

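View pics/w3.png

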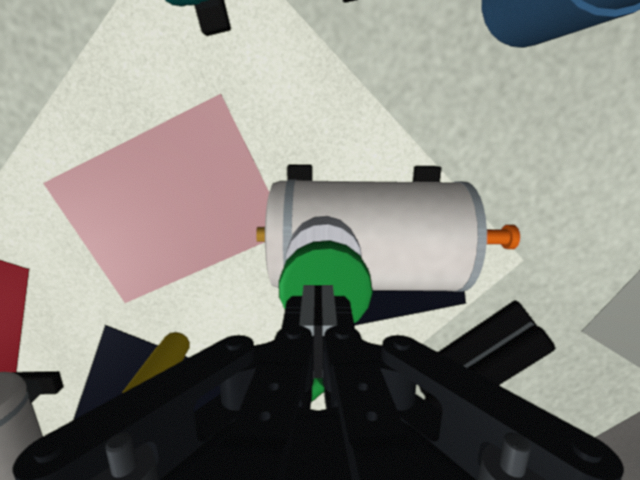

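```bash
python3 - <<'E'
from h import *
from rig import manip
np.set_printoptions(precision=3,suppress=True)
X,Y=.5482,.1948
for i in range(3):
    manip.servo_line([X,Y,.1475],rate=.08);manip.hold(.15)
    print(manip.get_position(),manip.get_contact_force())
    manip.servo_line([X,Y,.185],rate=.12);manip.hold(.5)
    snap(manip,f"w{4+i}")
print(manip.get_time())
import cv2
cv2.imwrite("pics/cmp.png",np.vstack([cv2.resize(cv2.imread(f"pics/w{i}.png")[205:265,450:600],None,fx=2.4,fy=2.4,interpolation=2) for i in (3,4,5,6)]))
E
```

```text
[0.549 0.195 0.15 ] [-4.819 -1.744 25.82 ]
[0.549 0.195 0.15 ] [-5.565 -2.224 24.867]
[0.549 0.195 0.15 ] [-5.749 -3.078 25.728]
12.9917
```

View pics/cmp.png

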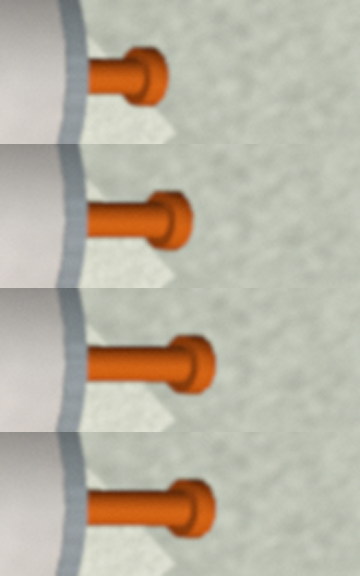

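```bash
python3 - <<'E'
from h import *
from rig import manip
import cv2
np.set_printoptions(precision=4,suppress=True)
X,Y=.5482,.1948
manip.servo_line([X,Y,.1475],rate=.08);manip.hold(.15)
manip.servo_line([X,Y,.185],rate=.12);manip.hold(.5)
c=snap(manip,"w7")
for u in (518.5,529,539): 
    e=atz(c,u,237,.05);v=atz(c,258,235,.05);print(u,e,np.linalg.norm(e-v)) 
manip.servo_line([X,Y,.26],rate=.12);manip.hold(.3)
print(manip.get_time(),manip.get_contact_force())
s=manip.camera("side");t=manip.camera("top")
w=cv2.resize(cv2.imread("pics/w7.png")[205:265,450:600],None,fx=2.4,fy=2.4,interpolation=2)
a=cv2.resize(t["image"][170:270,150:290,::-1],(560,400),interpolation=2);b=s["image"][150:260,230:370,::-1]
a=cv2.resize(t["image"][170:270,150:290,::-1],(420,300),interpolation=2);b=cv2.resize(b,(380,300),interpolation=2)
o=np.hstack([a,b]);z=np.zeros((150,800,3),np.uint8);z[:144,:360]=w;cv2.imwrite("pics/fin.png",np.vstack([o,z]))
k=atz(t,224,229.8,.152)[:2];ax=np.array([np.cos(A),np.sin(A)])
print("expected top px for pin 0.040:",proj(t,[*([.5482,.1945]+ax*.164),.05]))
E
```

```text
518.5 [0.654  0.3106 0.05  ] 0.20438708189244004
529 [0.6594 0.3168 0.05  ] 0.21262806234913298
539 [0.6646 0.3227 0.05  ] 0.22047662342510083
15.85 [ 0.5157 -0.4269  0.8451]
expected top px for pin 0.040: (np.float64(183.2562068886212), np.float64(195.12797171535556))
```

View pics/fin.png

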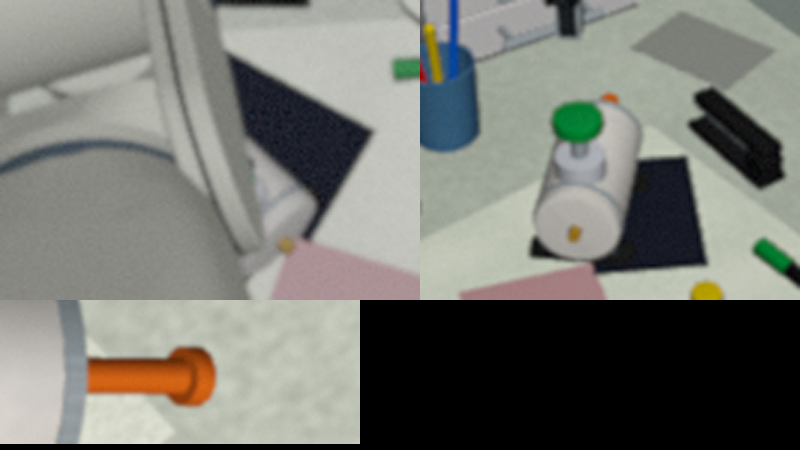

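```bash
python3 - <<'E'
from rig import manip
print(manip.sign_off(),manip.get_time())
E
```

```text
the job is handed in; nothing more can be done
the job is handed in; nothing more can be done
```

I pumped the white tank with the green knob using closed fingertips, five full strokes in all, and its orange indicator pin now stands fully out. I handed the job in about 16 s into the 64 s allowed.

- **Strokes:** On the first four, force readings of about 25 N showed the plunger hard on its stop. I took no force reading on the fifth. The plunger was let up fully after each stroke.
- **Pin:** It moved out on the first three strokes and did not move on the last two. Its measured end position fits 40 mm out, though the wrist camera reads about 5–10 mm long.
- **End state:** The side view before handing in showed the plunger up and the pin out. The gripper was about 9 cm clear of the knob with no contact force.
- **Not checked:** The arm blocked the top view at the end, so I used the side and wrist views. I did not look over the whole table at the end, but the gripper made contact only at the knob.

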